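# Seal the damp clay model in its tub

### The arm

A 6-joint arm with a two-finger parallel gripper is mounted at the origin on the work surface. World frame = base frame: x ahead of the robot, y to its left, z up, the work surface at z = 0. Lengths are in mm, angles in degrees, forces in N, time in s.
With the tool pointing down it reaches from about 300 to 850 mm from the base axis. Payload 4.2 kg.
Tool frame: the origin (TCP) lies between the finger pads, 19 mm behind the fingertips; this is the grasp point; z points along the fingers, y is the direction in which the jaws open and shut (so a half turn about z gives the same grasp; the last joint's range is limited). The gripper opens to 91 mm and grips with 3 to 60 N. Pads are 32 mm wide; open, the fingers measure 118 mm over their backs; the gripper's body (76 mm by 178 mm) begins 60 mm behind the grasp point.
Start: joints at [-77.521, 18.312, 89.639, -0, 72.044, -1.146], TCP at [135.452, -558.833, 232.776] pointing down, gripper open.
Joint ranges: [-177.97, 177.97], [-48.28, 115.42], [12.27, 149.76], [-77.06, 257.06], [2.81, 150.46], [-146.56, 146.56]. Speed limits (degrees/s): [147.25, 147.25, 180, 180, 180, 180].

### API

Orientations are given as [roll, pitch, yaw] about the fixed x, y, z axes, in that order (R = Rz(yaw) Ry(pitch) Rx(roll)).
In Python, from workcell import * gives the robot as it stands.
- The arm moves only by the shell command python3 -m jog 'ROWS' [OPENING] [FORCE]. ROWS is text: rows parted by semicolons, each of 6 numbers parted by spaces: the shift along the tool's x, y, z in units of 0.5 m (1.0 is 0.5 m), then the turn, a rotation vector about the tool's x, y, z in units of pi/2 rad (1.0 is pi/2 rad). A call has 1 to 20 rows; each row is the pose to reach, as a shift and turn from the pose measured when the call began, along the tool's axes at that moment; what a row does not reach only later rows make up. A row lasts 1/12 s, in which the tool goes at most 41.7 mm and 7.16 degrees, less where a joint would pass 70% of its speed; a pose out of reach is approached as far as the arm can. A call with a number of a shift or a turn outside -1 to 1 is refused whole. A call with a gripper value outside its range is refused whole. OPENING is the opening, from -1 (shut) to 1 (fully open), set as the call begins (- or left out, the last holds). The fingers move at their own pace and stop on an object; FORCE is the grip in N (left out, the last holds). Time passes only in rows, so rows that repeat a pose let the fingers close. It gives the time, the measured TCP pose, the force and the opening at its end, in the units of the state.
- state(): the state, without advancing time (a new reading comes with each control period).
- grab_frame(name): name is "scene" or "top" or "wrist"; returns the picture (400x640x3 uint8, red, green, blue); there is no depth.
- calibration(name): a dict with "mtx" (3x3 intrinsics, pixels), "rvec" (rotation vector, rad) and "tvec" (3), from world to camera coordinates, as OpenCV has them. Camera axes: x right, y down, z forward; pixel columns grow to the right and rows downward; lengths in mm; the calibration is good to about 2 mm. The wrist camera is an equidistant fisheye: a pixel r from the principal point sees the ray r / f radians off the axis. A picture is of the moment at which its call begins: read the wrist's pose just before it. calibration takes no time and is no camera call; for the wrist camera it gives the pose at the moment of the call.
- job_done(): hands the job in, once; it reports no verdict.
Trained networks look in the newest picture that a camera, given by its name, has taken for a name from the list of things; names that differ only in an ending like _2 or _b are one class to them, and where a whole thing is asked for, a point or a joint stands for the part that bears it (a point fixed in the world has none). Each returns a list of dicts, best first, with "confidence" (0 to 1); they miss things now and then, are a little off and sometimes report something else, mostly with a low value. They report only what shows in the picture. A call takes as long as a camera call.
- spot_in(query, camera): "rect" ([left, top, right, bottom] in pixels, round what is visible of it).
- tip_of(query, camera): "location" ([column, row] in pixels: a listed point, or the origin of a listed thing).
The state is a dict: "time_s": time; "qpos": joint angles; "qvel": joint speeds; "effort": joint torques, N m; "ee_pos": TCP position; "ee_rot": TCP orientation; "force": force on the tool from outside, world axes, zero at the start; "torque": the same for the moment, N m; "gripper_width": finger opening in mm.
Only numpy, scipy, OpenCV 4.12 (cv2) and the standard library are available. Lean on these libraries where they do the work, as an engineer would, in place of code of your own. Each camera call takes 0.05 s, during which the arm holds its last target. There are 200 camera calls.

### The job

The tub with the little clay house in it has to be sealed so the clay stays damp; the tub with the pot of tools in it is in use and stays open. Take the lid of the same colour as the clay house's tub out of the drying rack, lay it flat on the cork mat, knob up, and let go; then take it by its knob, set it in that tub's mouth and press it down until it is fully home, flush with the rim. Leave the other lid in the rack, the tubs' contents where they are and everything else on the bench undisturbed.

Things in the scene. Friction and masses are not known exactly. Their poses are not given: they have to be found in the camera images.
- tub_blue: round blue open storage tub fixed to the bench, 75 mm high, 120 mm outside diameter at the rim; origin at the centre of its underside, z up. The inner floor is 6 mm up. The mouth is a round recess 102 mm across; 4 mm below the rim lies a black rubber sealing ring (80 mm hole) on which the lid lands.
- tub_blue_rim (a point): centre of the blue tub's mouth, level with its rim, 75 mm above the bench
- seal_blue (a joint): how far the black sealing ring of the blue tub has been pressed down, in m: 0 = up (a lid on it stands 6 mm proud of the rim), 0.006 = fully home (the lid's plate is flush with the rim). It is stiff, needs a slow push of about 10 to 14 N, and stays where it is left.
- lid_blue: rigid blue round lid: plate 96 mm diameter, 10 mm thick, with a black knob 26 mm diameter, 22 mm tall, at the centre of its top. Origin at the centre of the plate's underside; z points out through the knob. Starts on edge in a rack slot, knob pointing away from the robot, its edge from 12 to 108 mm above the bench; weighs about 150 g.
- tub_yellow: round yellow open storage tub fixed to the bench, 75 mm high, 120 mm outside diameter at the rim; origin at the centre of its underside, z up. The inner floor is 6 mm up. The mouth is a round recess 102 mm across; 4 mm below the rim lies a black rubber sealing ring (80 mm hole) on which the lid lands.
- tub_yellow_rim (a point): centre of the yellow tub's mouth, level with its rim, 75 mm above the bench
- seal_yellow (a joint): how far the black sealing ring of the yellow tub has been pressed down, in m: 0 = up (a lid on it stands 6 mm proud of the rim), 0.006 = fully home (the lid's plate is flush with the rim). It is stiff, needs a slow push of about 10 to 14 N, and stays where it is left.
- lid_yellow: rigid yellow round lid: plate 96 mm diameter, 10 mm thick, with a black knob 26 mm diameter, 22 mm tall, at the centre of its top. Origin at the centre of the plate's underside; z points out through the knob. Starts on edge in a rack slot, knob pointing away from the robot, its edge from 12 to 108 mm above the bench; weighs about 150 g.
- rack: fixed plywood drying rack, 165 mm (x) by 120 mm (y), base 12 mm thick; origin at the centre of its underside, z up. Two 12 mm wide slots along its y, at x = -37 and +37 mm, between wooden tines (tops 42 mm above the bench) and low end stops (tops 32 mm). Each slot holds one lid on edge, which comes out straight upwards.
- mat: flat brown cork mat fixed to the bench, 160 mm (x) by 180 mm (y), 3 mm thick; origin at the centre of its underside. Empty at the start: the place to lay the lid.
- clay: small pale grey clay house model, 44 x 34 mm, 32 mm high, standing inside one of the two tubs; origin at the centre of its underside
- toolpot: steel pot 54 mm diameter, 85 mm high, with modelling tools sticking up to 170 mm above its foot, standing inside the other tub (tool tips about 175 mm above the bench); origin at the centre of its underside
- glue: bystander: white glue bottle, 50 mm diameter, 150 mm high, origin at the centre of its underside
- slipjar: bystander: terracotta jar, 72 mm diameter, 70 mm high, origin at the centre of its underside
- cutter: bystander: steel ring cutter, 56 mm diameter, 35 mm high, origin at the centre of its underside
- brush: bystander: brush lying flat, 160 mm long along its x axis
- rib: bystander: flat wooden rib, 90 x 50 x 10 mm, origin at the centre of its underside
- bowl: bystander: blue ceramic bowl, 90 mm diameter, 40 mm high, origin at the centre of its underside

How it is judged (in metres and radians):
On the way, in this order (a step that is already met when the one before it is completed fails the run):
1. the lid of the clay house's tub's colour lies flat on the cork mat, knob up, let go (((horizontal distance between clay and tub_blue below 0.04 m and angle between lid_blue's own z axis and vertical below 0.15 rad and height (world z) of lid_blue below 0.02 m and horizontal distance between lid_blue and mat below 0.12 m and contact force between the fingers and lid_blue below 0.1 N and linear speed of lid_blue below 0.03 m/s) or (horizontal distance between clay and tub_yellow below 0.04 m and angle between lid_yellow's own z axis and vertical below 0.15 rad and height (world z) of lid_yellow below 0.02 m and horizontal distance between lid_yellow and mat below 0.12 m and contact force between the fingers and lid_yellow below 0.1 N and linear speed of lid_yellow below 0.03 m/s))), for 0.2 s.
2. that lid sits centred in the mouth of the clay house's tub, on the sealing ring, not yet pressed home (((horizontal distance between clay and tub_blue below 0.04 m and horizontal distance between lid_blue and tub_blue below 0.005 m and angle between lid_blue's own z axis and vertical below 0.12 rad and z of lid_blue in the frame of tub_blue below 0.0735 m and value of joint seal_blue below 0.004 m) or (horizontal distance between clay and tub_yellow below 0.04 m and horizontal distance between lid_yellow and tub_yellow below 0.005 m and angle between lid_yellow's own z axis and vertical below 0.12 rad and z of lid_yellow in the frame of tub_yellow below 0.0735 m and value of joint seal_yellow below 0.004 m))), for 0.05 s.
At the end, for the whole second after the job is handed in: Matching lid in the clay house's tub: centred within 5 mm, level within 3 degrees, ring down over 5 mm, plate within 2 mm of flush, at rest. Other lid within 20 mm of its start, other ring up (under 3 mm), tool pot upright in its own tub (within 40 mm of its axis), clay house upright (((horizontal distance between clay and tub_blue below 0.04 m and horizontal distance between lid_blue and tub_blue below 0.005 m and angle between lid_blue's own z axis and vertical below 0.05 rad and z of lid_blue in the frame of tub_blue below 0.067 m and value of joint seal_blue above 0.005 m and linear speed of lid_blue below 0.02 m/s and distance of lid_yellow from where it was at the start of the episode below 0.02 m and value of joint seal_yellow below 0.003 m and horizontal distance between toolpot and tub_yellow below 0.04 m and angle between each of toolpot, clay's own z axis and vertical below 0.1 rad) or (horizontal distance between clay and tub_yellow below 0.04 m and horizontal distance between lid_yellow and tub_yellow below 0.005 m and angle between lid_yellow's own z axis and vertical below 0.05 rad and z of lid_yellow in the frame of tub_yellow below 0.067 m and value of joint seal_yellow above 0.005 m and linear speed of lid_yellow below 0.02 m/s and distance of lid_blue from where it was at the start of the episode below 0.02 m and value of joint seal_blue below 0.003 m and horizontal distance between toolpot and tub_blue below 0.04 m and angle between each of toolpot, clay's own z axis and vertical below 0.1 rad))); the robot touches nothing.
It fails at once if a bystander on the bench (glue, jar, cutter, brush, rib, bowl) moved more than 30 mm (distance of any of glue, slipjar, cutter, brush, rib, bowl from where it was at the start of the episode above 0.03 m).
It fails at once if the other lid, the clay house or the tool pot moved more than 25 mm (distance of any of clay, toolpot from where it was at the start of the episode above 0.025 m or (horizontal distance between clay and tub_blue below 0.04 m and distance of lid_yellow from where it was at the start of the episode above 0.025 m) or (horizontal distance between clay and tub_yellow below 0.04 m and distance of lid_blue from where it was at the start of the episode above 0.025 m)).
It also fails if it takes over 64 s, if anything falls off the work surface, if the arm or the gripper's body presses on something with over 40 N, if the wrist force passes 120 N, or if a joint passes its speed limit or range.

## Working session

There is one attempt and no reset: what is moved stays moved. The work goes in short steps, Python scripts to look and compute and a shell command to move; the robot and the scene stay as the last step left them, time stands still between calls to the robot, and variables do not carry over. Pictures are saved under pics/ and viewed, about 8 in all and at most 12, crops included, and the job is handed in when it is done.

```bash
mkdir -p pics; ls; python3 - <<'E'
from workcell import *
import cv2,numpy as np
print(state())
for n in("scene","top"):
    f=grab_frame(n); cv2.imwrite(f"pics/{n}0.png",f[:,:,::-1])
    c=calibration(n); print(n,c)
    for q in("clay","tub_blue_rim","tub_yellow_rim","lid_blue","lid_yellow","rack","mat","toolpot","glue","slipjar","cutter","bowl","brush","rib"):
        r=tip_of(q,n); s=spot_in(q,n)
        print(q,[(np.round(a["location"]),round(a["confidence"],2)) for a in r[:2]],[(np.round(a["rect"]),round(a["confidence"],2)) for a in s[:2]])
E
```

```text
pics
{'time_s': 0.0, 'qpos': array([-7.75204314e+01,  1.83511008e+01,  8.97066381e+01, -2.42955415e-04,
        7.20439222e+01, -1.14719024e+00]), 'qvel': array([-0.03866766, -0.01030485, -0.00842734, -0.03070478, -0.01011488,
       -0.06278815]), 'effort': array([-2.80694461e-03, -4.12461448e+01, -2.31971794e+01,  7.25554302e-02,
        4.57105518e-02, -1.40552047e-04]), 'ee_pos': array([ 135.35185634, -558.35244183,  231.92409969]), 'ee_rot': array([-1.79898355e+02, -1.80440450e-03,  1.36268324e+01]), 'force': array([ 0.47376865,  0.36711398, -0.00322512]), 'torque': array([-0.01346405, -0.02569822,  0.02837624]), 'gripper_width': 91.46840495595559}
scene {'mtx': array([[392.07970022,   0.        , 319.63766632],
       [  0.        , 392.07970022, 198.71223553],
       [  0.        ,   0.        ,   1.        ]]), 'rvec': array([ 2.34620546,  1.24499939, -0.3333838 ]), 'tvec': array([-301.12141312, -356.91465355, 1280.7614545 ])}
clay [(array([338., 246.]), 0.74)] [(array([334., 238., 355., 251.]), 0.64)]
tub_blue_rim [(array([393., 118.]), 0.69)] [(array([374., 101., 415., 148.
[... 2144 characters left out ...]
lpot [(array([321., 167.]), 0.61), (array([219., 226.]), 0.55)] [(array([204., 218., 224., 235.]), 0.9)]
glue [(array([251., 163.]), 0.84), (array([187., 167.]), 0.37)] [(array([241., 149., 259., 172.]), 0.51), (array([369., 159., 392., 183.]), 0.17)]
slipjar [(array([378., 173.]), 0.76)] [(array([369., 157., 393., 181.]), 0.77)]
cutter [(array([376., 170.]), 0.66), (array([266., 234.]), 0.53)] []
bowl [(array([443., 176.]), 0.8), (array([322., 229.]), 0.43)] [(array([434., 162., 463., 190.]), 0.77)]
brush [(array([366., 246.]), 0.92)] [(array([360., 221., 371., 269.]), 0.94)]
rib [(array([187., 168.]), 0.79)] [(array([179., 154., 197., 185.]), 0.67), (array([196., 209., 227., 245.]), 0.59)]
```

```bash
cat > h.py <<'E'
from workcell import *
import cv2,numpy as np
from scipy.spatial.transform import Rotation as Ro
def ray(cam,p,c=None):
    c=c or calibration(cam); K=c["mtx"];R,_=cv2.Rodrigues(np.array(c["rvec"],float)); t=np.array(c["tvec"],float)
    p=np.array(p,float)
    x=np.array([(p[0]-K[0,2])/K[0,0],(p[1]-K[1,2])/K[1,1]])
    if cam=="wrist":
        th=np.linalg.norm(x); d=np.r_[x/max(th,1e-9)*np.sin(th),np.cos(th)]
    else: d=np.r_[x,1]
    return -R.T@t, R.T@d
def atz(cam,p,z,c=None):
    o,d=ray(cam,p,c); return o+d*(z-o[2])/d[2]
def proj(cam,X,c=None):
    c=c or calibration(cam); R,_=cv2.Rodrigues(np.array(c["rvec"],float)); x=R@np.array(X,float)+c["tvec"]
    if cam=="wrist":
        r=np.hypot(*x[:2]); th=np.arctan2(r,x[2]); u=x[:2]/max(r,1e-9)*th
    else: u=x[:2]/x[2]
    return c["mtx"][:2,:2]@u+c["mtx"][:2,2]
def tcp(): # 
    s=state(); return s["ee_pos"],Ro.from_euler("xyz",s["ee_rot"],degrees=True)
def to(X,rpy=None):
    p,R=tcp(); v=R.inv().apply(np.array(X,float)-p)/500
    w=np.zeros(3) if rpy is None else (R.inv()*Ro.from_euler("xyz",rpy,degrees=True)).as_rotvec()/(np.pi/2)
    print("shift",np.round(v,4),"turn",np.round(w,4),"|mm|",np.linalg.norm(v)*500)
E
python3 - <<'E'
from h import *
a=cv2.imread("pics/scene0.png");b=cv2.imread("pics/top0.png")
a=cv2.resize(a[90:370,140:500],None,fx=2,fy=2);b=cv2.resize(b[130:280,170:470],None,fx=2.4,fy=2.4,interpolation=cv2.INTER_CUBIC)
cv2.imwrite("pics/sc.png",a);cv2.imwrite("pics/tc.png",b)
P=lambda q,z,s,t:print(q,np.round(atz("scene",s,z)[:2]),np.round(atz("top",t,z)[:2]))
P("tubY",75,(348,235),(323,159));P("tubB",75,(393,118),(214,224));P("mat",0,(291,191),(325,227));P("rack",0,(205,245),(403,226))
P("clay",6,(338,246),(319,163));P("glue",0,(414,202),(251,163));P("jar",0,(272,287),(378,173));P("bowl",0,(176,335),(443,176));P("cutter",0,(344,148),(266,234));P("brush",0,(238,202),(366,246));P("rib",0,(463,164),(187,168))
P("lidB",60,(205,245),(405,214));P("lidY",60,(189,225),(410,240))
E
```

```text
tubY [667.  -7.] [669. -23.]
tubB [443. 317.] [447. 322.]
mat [446. -34.] [449. -37.]
rack [ 459. -302.] [ 459. -304.]
clay [655. -23.] [670. -11.]
glue [663. 225.] [665. 224.]
jar [ 651. -216.] [ 641. -217.]
bowl [ 624. -454.] [ 636. -445.]
cutter [407. 175.] [421. 163.]
brush [ 394. -172.] [ 388. -178.]
rib [646. 426.] [641. 442.]
lidB [ 492. -301.] [ 495. -298.]
lidY [ 421. -310.] [ 410. -314.]
```

View pics/sc.png

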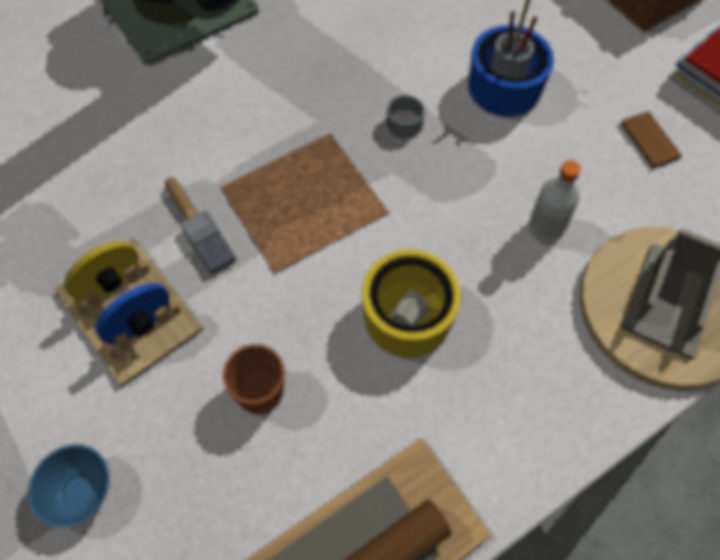

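View pics/tc.png

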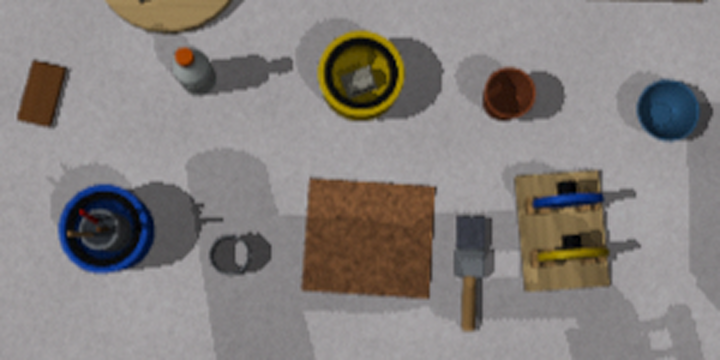

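The clay house is in the yellow tub (scene crop (410,303), top crop (358,78)) and the tool pot is in the blue one. The yellow lid is in the rack slot nearer the robot, at about (415,-310), and the mat is at about (447,-36).

```bash
python3 - <<'E'
from h import *
to([420,-308,230],[180,0,90])
print(state()["ee_rot"])
E
```

```text
shift [ 0.6712 -0.3535  0.0055] turn [ 1.000e-04  0.000e+00 -8.486e-01] |mm| 379.331671877584
[1.79994174e+02 4.38145123e-04 1.36247025e+01]
```

```bash
T="0"; python3 -m jog '.67 -.353 .005 0 0 -.85;.67 -.353 .005 0 0 -.85;.67 -.353 .005 0 0 -.85;.67 -.353 .005 0 0 -.85;.67 -.353 .005 0 0 -.85;.67 -.353 .005 0 0 -.85;.67 -.353 .005 0 0 -.85;.67 -.353 .005 0 0 -.85;.67 -.353 .005 0 0 -.85;.67 -.353 .005 0 0 -.85;.67 -.353 .005 0 0 -.85;.67 -.353 .005 0 0 -.85;.67 -.353 .005 0 0 -.85;.67 -.353 .005 0 0 -.85' -0.12 30
python3 - <<'E'
from h import *
c=calibration("wrist");f=grab_frame("wrist");cv2.imwrite("pics/w1.png",f[:,:,::-1])
np.save("c1.npy",c,allow_pickle=True);print(c,state()["ee_pos"],state()["ee_rot"])
for q in("lid_yellow","lid_blue","rack"):print(q,tip_of(q,"wrist"),spot_in(q,"wrist"))
E
```

```text
time_s: 4.07
ee_pos: [419.2, -308.7, 230.3]
ee_rot: [180.0, 0.0, 90.0]
force: [-0.2, -1.2, 0.2]
gripper_width: 40.4
{'mtx': array([[309.70691629,   0.        , 319.95902353],
       [  0.        , 309.70691629, 193.87340002],
       [  0.        ,   0.        ,   1.        ]]), 'rvec': array([-2.86762058e+00, -8.16117111e-04, -8.40257004e-04]), 'tvec': array([-419.39348395, -326.87076634,  304.62809167])} [ 419.10621739 -308.77536664  230.29267531] [1.79995269e+02 6.60844858e-03 8.99819562e+01]
lid_yellow [{'location': [319.8, 180.4], 'confidence': 0.64}] [{'rect': [318.5, 135.2, 348.5, 224.9], 'confidence': 0.77}]
lid_blue [{'location': [387.6, 174.0], 'confidence': 0.62}] [{'rect': [381.7, 128.0, 419.6, 214.5], 'confidence': 0.68}]
rack [{'location': [351.3, 166.4], 'confidence': 0.86}] [{'rect': [281.0, 114.7, 418.8, 219.8], 'confidence': 0.75}]
```

View pics/w1.png

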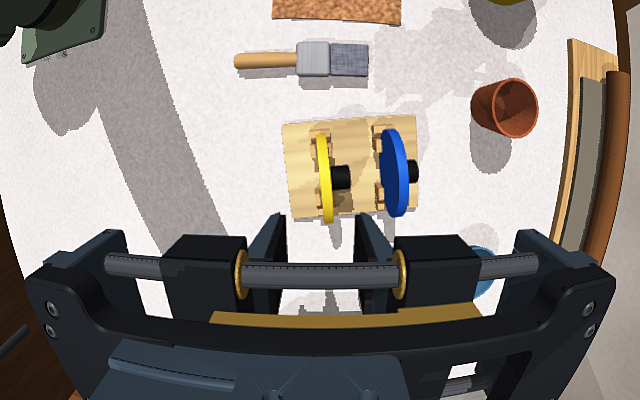

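```bash
python3 - <<'E'
from h import *
c=np.load("c1.npy",allow_pickle=True).item()
for n,p,z in(("rackTL",(283,122),12),("rackBL",(289,219),12),("rackTR",(415,115),12),("rackBR",(418,209),12),("lid o",(320,180),60),("lidB o",(387.6,174),60),("rack o",(351.3,166.4),0),("knob",(349,177),60)):
    print(n,np.round(atz("wrist",p,z,c),1))
f=cv2.imread("pics/w1.png").astype(int);m=(f[:,:,2]>120)&(f[:,:,1]>100)&(f[:,:,0]<70)
m=m[130:230,305:350];
for r in range(0,100,6):
    x=np.where(m[r])[0]; print(r+130,(x.min()+305,x.max()+305) if len(x) else None)
yaw=0
for yaw in(2,4,6):
  R=Ro.from_euler("z",yaw,degrees=True)
  for X0 in((415,-306),):
    print(yaw,[np.round(proj("wrist",np.r_[X0,60]+R.apply([dx,48*np.cos(t),48*np.sin(t)]),c)).tolist() for dx in(0,10) for t in np.radians([0,45,90,135,180])])
E
```

```text
rackTL [ 375.6 -247.1   12. ]
rackBL [ 380.1 -369.3   12. ]
rackTR [ 535.4 -236.    12. ]
rackBR [ 547.4 -356.4   12. ]
lid o [ 419.6 -307.1   60. ]
lidB o [ 492.5 -300.2   60. ]
rack o [ 459.  -303.4    0. ]
knob [ 450.6 -303.7   60. ]
130 None
136 (np.int64(316), np.int64(324))
142 (np.int64(316), np.int64(326))
148 (np.int64(316), np.int64(327))
154 (np.int64(316), np.int64(328))
160 (np.int64(318), np.int64(328))
166 (np.int64(318), np.int64(329))
172 (np.int64(320), np.int64(330))
178 (np.int64(330), np.int64(330))
184 (np.int64(321), np.int64(331))
190 (np.int64(320), np.int64(331))
196 (np.int64(321), np.int64(343))
202 (np.int64(321), np.int64(332))
208 (np.int64(322), np.int64(333))
214 (np.int64(323), np.int64(333))
220 (np.int64(324), np.int64(332))
226 None
2 [[314.0, 134.0], [314.0, 152.0], [315.0, 191.0], [317.0, 220.0], [317.0, 221.0], [324.0, 134.0], [325.0, 151.0], [326.0, 190.0], [327.0, 220.0], [326.0, 221.0]]
4 [[312.0, 134.0], [313.0, 152.0], [315.0, 191.0], [318.0, 220.0], [319.0, 221.0], [322.0, 133.0], [323.0, 151.0], [326.0, 190.0], [328.0, 219.0], [328.0, 221.0]]
6 [[311.0, 134.0], [311.0, 152.0], [315.0, 191.0], [319.0, 220.0], [320.0, 221.0], [320.0, 133.0], [322.0, 151.0], [326.0, 190.0], [329.0, 219.0], [329.0, 220.0]]
```

The yellow lid's plate is centred near (423,-307.5) with a yaw of about 5°. I'll go down over its top edge.

```bash
python3 - <<'E'
from h import *
to([423.3,-307.5,120],[180,0,95]);to([423.3,-307.5,98],[180,0,95])
E
```

```text
shift [0.0023 0.0081 0.2206] turn [ 0.0001  0.0001 -0.0548] |mm| 110.36674457459817
shift [0.0023 0.0081 0.2646] turn [ 0.0001  0.0001 -0.0548] |mm| 132.35337763319626
```

```bash
python3 -m jog '.002 .008 .07 0 0 -.055;.002 .008 .14 0 0 -.055;.002 .008 .2 0 0 -.055;.002 .008 .23 0 0 -.055;.002 .008 .25 0 0 -.055;.002 .008 .265 0 0 -.055;.002 .008 .265 0 0 -.055;.002 .008 .265 0 0 -.055'
python3 -m jog '0 0 0 0 0 0;0 0 0 0 0 0;0 0 0 0 0 0;0 0 0 0 0 0;0 0 0 0 0 0;0 0 0 0 0 0;0 0 0 0 0 0;0 0 0 0 0 0' -0.95 30
```

```text
time_s: 5.08
ee_pos: [423.8, -308.1, 98.4]
ee_rot: [179.9, 0.1, 95.0]
force: [-0.0, -0.1, 0.5]
gripper_width: 40.0
time_s: 5.75
ee_pos: [423.6, -308.2, 98.8]
ee_rot: [180.0, 0.1, 95.0]
force: [-1.3, 0.3, 3.9]
gripper_width: 9.6
```

```bash
python3 -m jog '0 0 -.06 0 0 0;0 0 -.12 0 0 0;0 0 -.18 0 0 0;0 0 -.24 0 0 0;0 0 -.26 0 0 0;0 0 -.26 0 0 0'
cat >> h.py <<'E'
def to2(X,a,yaw=90):
    R=Ro.from_euler("y",-(90-a),degrees=True)*Ro.from_euler("xyz",[180,0,90],degrees=True)
    R=Ro.from_euler("z",yaw-90,degrees=True)*R
    to(X,R.as_euler("xyz",degrees=True))
E
python3 - <<'E'
from h import *
print(state()["gripper_width"])
to2([455,-45,200],35)
to2([455,-45,200],90)
to2([455,-45,100],35)
E
```

```text
time_s: 6.25
ee_pos: [424.7, -308.8, 230.8]
ee_rot: [179.7, 0.3, 95.0]
force: [-0.5, 0.1, -2.4]
gripper_width: 9.9
9.869732060156261
shift [0.5205 0.1062 0.0597] turn [-0.6073 -0.0241  0.0528] |mm| 267.30915656981034
shift [0.5205 0.1062 0.0597] turn [0.0034 0.0029 0.0558] |mm| 267.30915656981034
shift [0.5215 0.1052 0.2597] turn [-0.6073 -0.0241  0.0528] |mm| 296.00726207555533
```

```bash
python3 -m jog '.08 .02 .01 0 0 .01;.16 .04 .02 0 0 .02;.24 .06 .03 -.1 0 .03;.32 .08 .04 -.17 -.01 .04;.4 .1 .05 -.25 -.01 .05;.47 .106 .06 -.32 -.015 .053;.52 .106 .06 -.4 -.02 .053;.52 .106 .06 -.47 -.02 .053;.52 .106 .06 -.54 -.024 .053;.52 .106 .06 -.607 -.024 .053;.52 .106 .06 -.607 -.024 .053;.52 .106 .06 -.607 -.024 .053;.52 .106 .06 -.607 -.024 .053'
python3 - <<'E'
from h import *
f=grab_frame("scene");cv2.imwrite("pics/s2.png",cv2.resize(f[90:290,140:460,::-1],None,fx=2,fy=2))
print(state()["qpos"],Ro.from_euler("xyz",state()["ee_rot"],degrees=True).as_matrix())
to2([455,-45,62],35)
E
```

```text
time_s: 7.33
ee_pos: [453.8, -26.9, 195.2]
ee_rot: [135.0, -2.9, 93.1]
force: [0.1, 0.1, -1.5]
gripper_width: 9.8
[-15.13614989  -4.09996698 139.00243691  82.03689113  14.92003457
 -92.95968368] [[-0.05407081  0.70917006  0.70296101]
 [ 0.99725444  0.00268115  0.07400263]
 [ 0.05059571  0.70503237 -0.70736796]]
shift [-0.0498 -0.1835  0.1874] turn [-0.113  -0.0472 -0.0025] |mm| 133.4897823122123
```

View pics/s2.png

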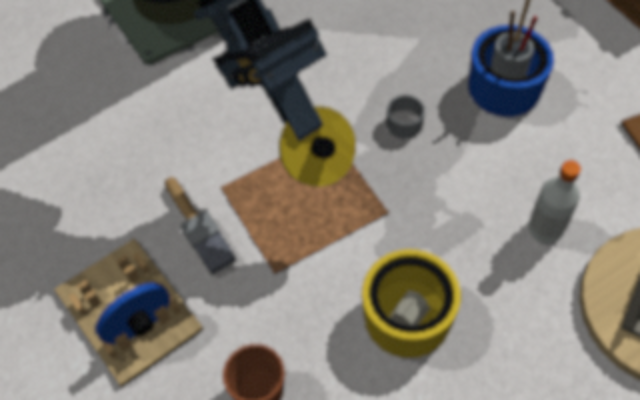

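```bash
python3 - <<'E'
from h import *
to2([475,-40,120],45,85.2)
to2([475,-40,80],45,85.2)
E
```

```text
shift [-0.0361 -0.0733  0.1342] turn [-0.0033 -0.0848  0.0394] |mm| 78.57461937916636
shift [-0.0401 -0.1297  0.1908] turn [-0.0033 -0.0848  0.0394] |mm| 117.10218203502848
```

```bash
python3 -m jog '-.01 -.025 .045 0 -.03 .013;-.02 -.05 .09 0 -.06 .026;-.036 -.073 .134 0 -.085 .04;-.036 -.073 .134 0 -.085 .04;-.036 -.073 .134 0 -.085 .04;-.036 -.073 .134 0 -.085 .04'
python3 - <<'E'
from h import *
print(state()["qpos"],state()["gripper_width"])
to2([475,-40,80],45,85.2);to2([475,-40,80],38,85.2)
E
```

```text
time_s: 7.88
ee_pos: [472.1, -53.2, 139.2]
ee_rot: [137.0, -1.5, 86.0]
force: [-0.6, -0.3, -1.9]
gripper_width: 9.6
[ -12.32579882    4.51860968  141.33071677  140.9142277    10.76328871
 -146.56850847] 9.617812119799
shift [ 0.0237 -0.0783  0.0898] turn [-0.0228 -0.0183 -0.0046] |mm| 60.71655507465004
shift [ 0.0237 -0.0783  0.0898] turn [-0.1006 -0.018  -0.0057] |mm| 60.71655507465004
```

The wrist ran into a singularity and the flipped branch, with q6 at its limit. I'll fit a small kinematic model from the recorded states so I can pick a lid-laying pose inside the joint ranges.

```bash
cat > kin.py <<'E'
from h import *
from scipy.optimize import least_squares
D=[([-77.52043,18.3511,89.70664,0,72.04392,-1.14719],[135.352,-558.352,231.924],[-179.9,0,13.627]),
([-15.13615,-4.09997,139.00244,82.03689,14.92003,-92.95968],[453.8,-26.9,195.2],[135.,-2.9,93.1]),
([-12.3258,4.51861,141.33072,140.91423,10.76329,-146.5685],[472.1,-53.2,139.2],[137.,-1.5,86.])]
s=state();D.append((s["qpos"],s["ee_pos"],s["ee_rot"]))
e=lambda a,x:Ro.from_euler(a,x,degrees=True)
def rot(q,s4,s6,c):return e("z",q[0])*e("y",q[1]+q[2])*e("z",s4*q[3])*e("y",q[4])*e("z",s6*q[5]+c)
best=min(((sum((rot(q,a,b,c).inv()*e("xyz",r)).magnitude() for q,_,r in D),a,b,c) for a in(1,-1) for b in(1,-1) for c in(0,90,180,-90)))
S=best[1:]
def fk(q,P):
    a1,h,La,a3,Lf,d=P;R=rot(q,*S)
    return e("z",q[0]).apply([a1,0,h])+(e("z",q[0])*e("y",q[1])).apply([0,0,La])+(e("z",q[0])*e("y",q[1]+q[2])).apply([a3,0,Lf])+R.apply([0,0,d]),R
P=least_squares(lambda P:np.r_[np.concatenate([fk(q,P)[0]-x for q,x,_ in D]),.005*(P-[0,350,400,0,400,230])],[0,350,400,0,400,230]).x
lo=np.array([-177,-48,12.5,-77,3,-146]);hi=np.array([177,115,149.5,257,150,146])
def ik(X,R,q0):
    f=lambda q:np.r_[(fk(q,P)[0]-X)/5,(fk(q,P)[1].inv()*R).as_rotvec()*57/2]
    r=least_squares(f,np.clip(q0,lo+.1,hi-.1),bounds=(lo,hi));return r.x,r.cost
E
python3 - <<'E'
from kin import *
print(best,P,[np.round(fk(q,P)[0]-x,1) for q,x,_ in D])
for a in(30,35,45):
  for yaw in(85,0,180,30,60,120,150,-30):
   R=e("z",yaw-90)*e("y",-(90-a))*e("xyz",[180,0,90])
   h=3+86.6*np.sin(np.radians(a))+5*np.cos(np.radians(a))
   C=np.array([455,-36,0]);X=C-38.6*np.cos(np.radians(a))*np.array([np.cos(np.radians(yaw-90)),np.sin(np.radians(yaw-90)),0]);X[2]=h+3
   for q0 in([-5,30,110,0,40,-20],[-5,30,110,90,40,-90],[-5,30,110,90,60,0],[-5,30,110,200,40,-90],[-5,30,110,-60,40,60],[-5,30,110,90,60,90]):
     q,c=ik(X,R,q0)
     if c<.05: print(a,yaw,np.round(q),round(c,3))
E
```

```text
(0.002937548036252615, 1, 1, 90) [-55.72982657 186.2660548  639.20728938  43.80907877 466.16422337
 375.71747092] [array([-11.2,  -2.5,  -0.8]), array([1.3, 3. , 2.8]), array([-1.2, -4.4, -1. ]), array([-1.2, -4.4, -1. ])]
45 0 [ 29.  31. 112. -41.  69. 146.] 0.0
45 0 [ 29.  31. 112. -41.  69. 146.] 0.0
45 0 [ 29.  31. 112. -41.  69. 146.] 0.0
45 0 [ 29.  31. 112. -41.  69. 146.] 0.0
45 0 [ 29.  31. 112. -41.  69. 146.] 0.0
45 30 [ 35.  24. 129. -62.  53. 145.] 0.0
45 30 [ 35.  24. 129. -62.  53. 145.] 0.0
45 30 [ 35.  24. 129. -62.  53. 145.] 0.0
45 30 [ 35.  24. 129. -62.  53. 145.] 0.0
45 30 [ 35.  24. 129. -62.  53. 145.] 0.0
45 150 [ -43.   26.  124.   54.   58. -145.] 0.0
45 150 [ -43.   26.  124.   54.   58. -145.] 0.0
45 150 [ -43.   26.  124.   54.   58. -145.] 0.0
45 150 [ -43.   26.  124.   54.   58. -145.] 0.0
45 150 [ -43.   26.  124.   54.   58. -145.] 0.0
```

```bash
cat > lg.py <<'E'
from workcell import state
import json
s=state();open("log.jsonl","a").write(json.dumps([list(s[k]) for k in("qpos","ee_pos","ee_rot")])+"\n");print(s["qpos"].round(1),s["gripper_width"])
E
python3 lg.py
python3 -m jog '0 -.01 -.05 .08 0 0;0 -.02 -.1 .16 0 0;0 -.02 -.15 .24 0 0;0 -.02 -.2 .3 0 0;0 -.02 -.2 .37 0 0;0 -.02 -.2 .45 0 0' >/dev/null; python3 lg.py
python3 -m jog '0 0 0 .05 0 0;0 0 0 .05 0 0;0 0 0 .05 0 0;0 0 0 .05 0 0'; python3 lg.py
```

```text
[ -12.3    4.5  141.3  140.9   10.8 -146.6] 9.617812119799
[-13.5  -0.2 137.6  77.   15.  -83.3] 10.136000290701825
time_s: 8.72
ee_pos: [463.2, -18.1, 168.9]
ee_rot: [143.8, -6.8, 91.0]
force: [-0.1, -0.2, -2.0]
gripper_width: 9.8
[-12.9   0.  134.3  51.1  17.5 -57.2] 9.807019945565834
```

```bash

python3 -m jog '0 -.03 -.04 .08 0 0;0 -.06 -.08 .16 0 0;0 -.09 -.12 .24 0 0;0 -.09 -.12 .32 0 0;0 -.09 -.12 .38 0 0;0 -.09 -.12 .38 0 0;0 -.09 -.12 .38 0 0'; python3 lg.py
python3 -m jog '0 .08 0 0 0 0;0 .16 0 0 0 0;0 .2 0 0 0 0;0 .2 0 0 0 0'; python3 lg.py
cat > kin.py <<'E'
from h import *
import json
from scipy.optimize import least_squares
D=[([-77.52043,18.3511,89.70664,0,72.04392,-1.14719],[135.352,-558.352,231.924],[-179.9,0,13.627])]
D+=[json.loads(l) for l in open("log.jsonl")]
e=lambda a,x:Ro.from_euler(a,x,degrees=True)
def rot(q):return e("z",q[0])*e("y",q[1]+q[2])*e("z",q[3])*e("y",q[4])*e("z",q[5]+90)
def fk(q,P):
    a1,b,h,La,a3,Lf,d=P;R=rot(q)
    return e("z",q[0]).apply([a1,b,h])+(e("z",q[0])*e("y",q[1])).apply([0,0,La])+(e("z",q[0])*e("y",q[1]+q[2])).apply([a3,0,Lf])+R.apply([0,0,d]),R
p0=np.array([0,0,350,400,0,400,230.])
P=least_squares(lambda P:np.r_[np.concatenate([fk(q,P)[0]-x for q,x,_ in D]),.002*(P-p0)],p0,loss="soft_l1").x
lo=np.array([-177,-48,12.5,-77,3,-146]);hi=np.array([177,115,149.5,257,150,146])
def ik(X,R,q0):
    f=lambda q:np.r_[(fk(q,P)[0]-X)/5,(fk(q,P)[1].inv()*R).as_rotvec()*57/2]
    r=least_squares(f,np.clip(q0,lo+.1,hi-.1),bounds=(lo,hi));return r.x,r.cost
def tilt(a,yaw):return e("z",yaw-90)*e("y",-(90-a))*e("xyz",[180,0,90])
E
python3 - <<'E'
from kin import *
print(P.round(1),[np.round(fk(q,P)[0]-x,1).tolist() for q,x,_ in D])
print([np.degrees((fk(q,P)[1].inv()*e("xyz",r)).magnitude()).round(2) for q,_,r in D])
for cx in(455,490,520):
 for a in(35,45,50,55,60):
  for yaw in(85,60,110,130,150):
   c_,s_=np.cos(np.radians(a)),np.sin(np.radians(a))
   X=np.array([cx,-36,0])-38.6*c_*np.array([np.cos(np.radians(yaw-90)),np.sin(np.radians(yaw-90)),0]);X[2]=6+86.6*s_+5*c_
   for q0 in([-5,30,110,0,40,-20],[-5,30,110,70,40,-70]):
     q,c=ik(X,tilt(a,yaw),q0)
     if c<.3: print(cx,a,yaw,np.round(q),round(c,3))
E
```

```text
time_s: 9.3
ee_pos: [394.8, -22.0, 190.0]
ee_rot: [178.0, -6.8, 91.0]
force: [1.6, 0.3, -1.8]
gripper_width: 9.8
[-10.5   3.7 115.7   8.1  60.3 -15.4] 9.801424917986306
time_s: 9.63
ee_pos: [498.1, -20.6, 192.0]
ee_rot: [177.8, -6.8, 91.0]
force: [-0.4, 0.3, -2.0]
gripper_width: 9.9
[ -8.2  12.7 104.3   8.   62.3 -12.8] 9.88057700666169
[  0.   11.5 140.4 591.7  25.2 417.  316.9] [[-0.0, 0.0, 0.0], [-0.0, 0.0, 0.0], [0.0, 0.0, 0.0], [0.0, -0.0, -0.0], [0.0, -0.0, -0.0], [-0.0, -0.0, -0.0]]
[np.float64(0.0), np.float64(0.0), np.float64(0.0), np.float64(0.0), np.float64(0.0), np.float64(0.0)]
455 45 150 [ -39.   25.  128.   58.   55. -146.] 0.011
455 45 150 [ -39.   25.  128.   58.   55. -146.] 0.011
455 50 110 [ -28.   13.  145.  104.   29. -146.] 0.005
455 50 110 [ -28.   13.  145.  104.   29. -146.] 0.005
455 50 130 [ -35.   17.  137.   74.   40. -140.] 0.0
455 50 130 [ -35.   17.  137.   74.   40. -140.] 0.0
455 50 150 [ -36.   22.  127.   55.   51. -139.] 0.0
455 50 150 [ -36.   22.  127.   55.   51. -139.] 0.0
455 55 110 [ -24.   11.  141.   88.   24. -127.] 0.0
455 55 110 [ -24.
[... 2833 characters left out ...]
20 55 130 [ -26.   19.  128.   64.   36. -120.] 0.0
520 55 130 [ -26.   19.  128.   64.   36. -120.] 0.0
520 55 150 [ -28.   23.  119.   50.   49. -126.] 0.0
520 55 150 [ -28.   23.  119.   50.   49. -126.] 0.0
520 60 85 [ -5.  13. 133.   2.   4.  -3.] 0.0
520 60 85 [ -5.  13. 133.   2.   4.  -3.] 0.0
520 60 60 [  6.  15. 130. -60.  20.  91.] 0.0
520 60 60 [  6.  15. 130. -60.  20.  91.] 0.0
520 60 110 [-17.  14. 131.  60.  20. -92.] 0.0
520 60 110 [-17.  14. 131.  60.  20. -92.] 0.0
520 60 130 [ -23.   18.  125.   52.   34. -106.] 0.0
520 60 130 [ -23.   18.  125.   52.   34. -106.] 0.0
520 60 150 [ -25.   22.  118.   43.   47. -117.] 0.0
520 60 150 [ -25.   22.  118.   43.   47. -117.] 0.0
```

```bash
python3 - <<'E'
from kin import *
p,R=tcp();q=state()["qpos"]
X=np.array([452.6,-57.5,180]);T=tilt(50,150)
v=R.inv().apply(X-p)/500;w=(R.inv()*T).as_rotvec()
print(v.round(3),(w/(np.pi/2)).round(3))
for t in np.linspace(0,1,9):
    q,c=ik(p+(X-p)*t,R*Ro.from_rotvec(w*t),q);print(q.round(),round(c,2))
E
```

```text
[-0.075 -0.093  0.012] [-0.343  0.173 -0.644]
[ -8.  13. 104.   8.  62. -13.] 0.0
[-11.  11. 107.  12.  58. -25.] 0.0
[-14.   9. 110.  17.  55. -38.] 0.0
[-17.   9. 113.  22.  53. -52.] 0.0
[-21.   8. 115.  28.  53. -67.] 0.0
[-25.   8. 117.  34.  53. -82.] 0.0
[-28.   9. 118.  40.  56. -97.] 0.0
[ -32.   11.  119.   44.   59. -110.] 0.0
[ -35.   12.  119.   46.   62. -123.] 0.0
```

```bash
python3 -m jog '-.008 -.01 .001 -.034 .017 -.064;-.015 -.019 .002 -.069 .035 -.129;-.022 -.028 .004 -.103 .052 -.193;-.03 -.037 .005 -.137 .069 -.258;-.037 -.046 .006 -.171 .086 -.322;-.045 -.056 .007 -.206 .104 -.386;-.052 -.065 .008 -.24 .121 -.451;-.06 -.074 .01 -.274 .138 -.515;-.067 -.084 .011 -.309 .156 -.58;-.075 -.093 .012 -.343 .173 -.644;-.075 -.093 .012 -.343 .173 -.644;-.075 -.093 .012 -.343 .173 -.644;-.075 -.093 .012 -.343 .173 -.644'
python3 lg.py
python3 - <<'E'
from kin import *
p,R=tcp();T=tilt(50,150);print("tilt err",np.degrees((R.inv()*T).as_rotvec()).round(1))
for z in(90,73):
    X=np.array([452.6,-57.5,z]);print((R.inv().apply(X-p)/500).round(4),((R.inv()*T).as_rotvec()/(np.pi/2)).round(3),ik(X,T,state()["qpos"]))
E
```

```text
time_s: 10.72
ee_pos: [451.2, -57.7, 178.8]
ee_rot: [140.1, -0.1, 149.8]
force: [0.0, 0.4, -1.5]
gripper_width: 10.0
[ -35.4   12.3  119.5   46.3   62.1 -122.7] 10.045894743319716
tilt err [-0.1  0.1 -0.3]
[-0.0025 -0.1126  0.1373] [-0.001  0.001 -0.003] (array([ -35.2582374 ,   20.84452519,  125.38273479,   53.43207403,
         52.84116558, -136.00569193]), np.float64(8.738795218905077e-28))
[-0.0026 -0.1344  0.1634] [-0.001  0.001 -0.003] (array([ -35.2582374 ,   22.70679526,  126.31910365,   55.20699976,
         51.2084095 , -138.88957562]), np.float64(6.877303750066963e-24))
```

```bash
python3 -m jog '-.001 -.04 .05 0 0 0;-.002 -.08 .098 0 0 0;-.0025 -.112 .137 0 0 0;-.0025 -.12 .147 0 0 0;-.0025 -.127 .155 0 0 0;-.0025 -.132 .16 0 0 0;-.0025 -.134 .163 0 0 0;-.0025 -.134 .163 0 0 0'
python3 -c "
from h import *
f=grab_frame('scene');cv2.imwrite('pics/s3.png',cv2.resize(f[110:260,200:420,::-1],None,fx=3,fy=3))
"
```

```text
time_s: 11.38
ee_pos: [453.1, -57.6, 74.0]
ee_rot: [140.1, -0.0, 149.7]
force: [-0.6, 0.2, -2.6]
gripper_width: 9.9
```

View pics/s3.png

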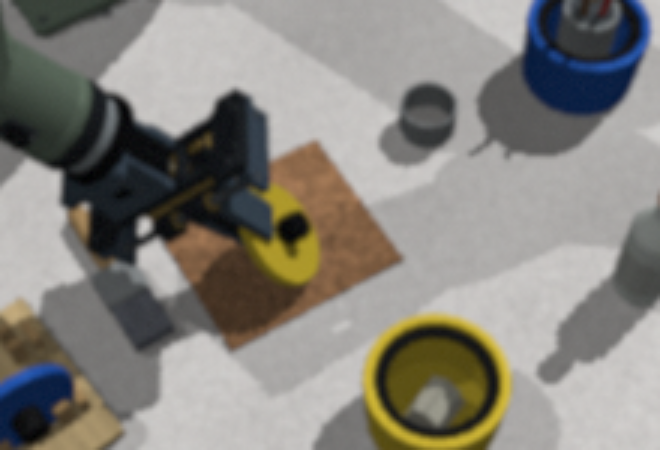

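The lid is held knob up over the mat (crop (280,235)), with its far edge nearly touching. I'll lower it 2 mm, open slightly, then follow it back and down.

```bash
python3 -m jog '0 -.001 .0015 0 0 0;0 -.0025 .003 0 0 0;0 -.0025 .003 0 0 0;0 -.0025 .003 0 0 0' 
python3 -m jog '0 0 0 0 0 0;0 0 0 0 0 0;0 0 0 0 0 0;0 0 0 0 0 0' -0.52
python3 -m jog '0 -.01 -.002 0 0 0;0 -.02 -.004 0 0 0;0 -.03 -.006 0 0 0;0 -.04 -.008 0 0 0;0 -.05 -.01 0 0 0;0 -.06 -.012 0 0 0;0 -.07 -.014 0 0 0;0 -.08 -.016 0 0 0;0 -.09 -.018 0 0 0;0 -.1 -.02 0 0 0;0 -.1 -.05 0 0 0;0 -.1 -.1 0 0 0;0 -.1 -.15 0 0 0;0 -.1 -.2 0 0 0;0 -.1 -.26 0 0 0;0 -.1 -.26 0 0 0'; python3 lg.py
python3 - <<'E'
from h import *
f=grab_frame('scene');cv2.imwrite('pics/s4.png',cv2.resize(f[110:260,200:420,::-1],None,fx=3,fy=3))
print(tip_of("lid_yellow","scene"))
E
```

```text
time_s: 11.77
ee_pos: [453.4, -57.9, 72.5]
ee_rot: [140.1, 0.0, 149.7]
force: [0.7, -1.6, -0.7]
gripper_width: 9.6
time_s: 12.1
ee_pos: [453.4, -57.8, 72.5]
ee_rot: [140.1, 0.0, 149.7]
force: [0.1, -0.6, 0.2]
gripper_width: 21.8
time_s: 13.43
ee_pos: [392.9, -166.8, 143.1]
ee_rot: [140.2, 0.5, 149.6]
force: [0.4, -0.8, 0.2]
gripper_width: 21.6
[ -51.2   17.3  119.    41.    66.3 -135.6] 21.621366416594025
[{'location': [284.6, 197.5], 'confidence': 0.58}, {'location': [272.5, 285.1], 'confidence': 0.24}]
```

View pics/s4.png

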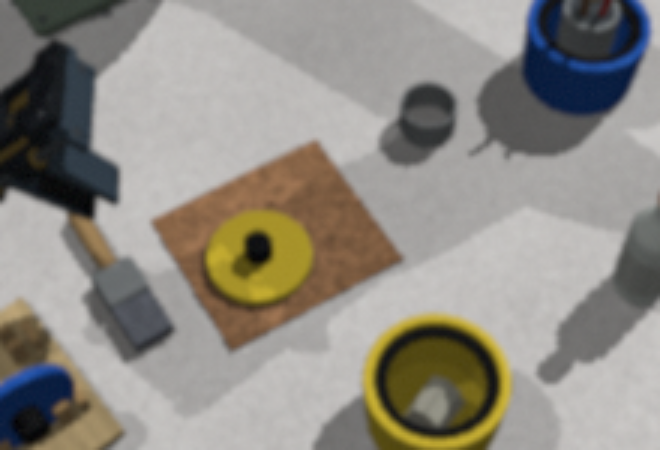

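The lid lies flat on the mat, knob up (knob at crop (258,247)), and is released. Next I'll move above it.

```bash
python3 - <<'E'
from kin import *
K=atz("scene",(286,192.3),35);print(K,atz("scene",(286.5,195.5),13))
p,R=tcp();q=state()["qpos"];X=np.r_[K[:2],160];T=e("xyz",[180,0,90])
v=R.inv().apply(X-p)/500;w=(R.inv()*T).as_rotvec()
print(v.round(3),(w/(np.pi/2)).round(3))
for t in np.linspace(0,1,6):
    q,c=ik(p+(X-p)*t,R*Ro.from_rotvec(w*t),q);print(q.round(),round(c,2))
E
```

```text
[460.75779516 -56.64707951  35.        ] [457.95464101 -55.19843032  13.        ]
[-0.011  0.22   0.133] [ 0.403 -0.229  0.635]
[ -51.   18.  119.   41.   66. -136.] 0.0
[ -44.   12.  121.   39.   58. -116.] 0.0
[-35.   9. 121.  32.  51. -91.] 0.0
[-25.   8. 119.  21.  48. -61.] 0.0
[-16.   9. 115.   8.  51. -32.] 0.0
[ -8.  12. 110.  -0.  58.  -8.] 0.0
```

```bash
python3 -m jog '-.001 .02 0 .04 -.02 .06;-.002 .04 .01 .08 -.046 .127;-.003 .066 .025 .12 -.07 .19;-.004 .088 .04 .16 -.09 .254;-.005 .11 .06 .2 -.115 .317;-.006 .132 .08 .242 -.137 .38;-.008 .154 .09 .282 -.16 .444;-.009 .176 .1 .322 -.183 .508;-.01 .2 .12 .363 -.206 .57;-.011 .22 .133 .403 -.229 .635;-.011 .22 .133 .403 -.229 .635;-.011 .22 .133 .403 -.229 .635;-.011 .22 .133 .403 -.229 .635' 0.1
python3 lg.py
python3 - <<'E'
from h import *
c=calibration("wrist");f=grab_frame("wrist");cv2.imwrite("pics/w2.png",f[:,:,::-1])
np.save("c2.npy",c,allow_pickle=True);print(state()["ee_pos"],state()["ee_rot"])
for q in("lid_yellow",):
  print(tip_of(q,"wrist"),spot_in(q,"wrist"))
# yellow plate blob
h=cv2.cvtColor(f,cv2.COLOR_RGB2HSV);m=cv2.inRange(h,(20,130,60),(35,255,255))
n,l,s,ce=cv2.connectedComponentsWithStats(m)
for i in range(1,n):
    if s[i,4]>800:print(s[i],ce[i])
E
```

```text
time_s: 14.62
ee_pos: [461.4, -54.6, 158.7]
ee_rot: [-179.7, 0.0, 90.0]
force: [0.9, -0.4, -0.4]
gripper_width: 50.1
[-8.100e+00  1.230e+01  1.098e+02 -1.000e-01  5.810e+01 -8.100e+00] 50.08541600795172
[461.38149238 -54.60893789 158.46961009] [-1.79745197e+02 -1.65744350e-02  9.01072559e+01]
[{'location': [313.3, 185.2], 'confidence': 0.93}] [{'rect': [266.3, 137.4, 361.0, 229.2], 'confidence': 0.79}]
[ 460   96  121  125 5672] [508.14280677 150.58004231]
[ 506  117   58   83 3169] [537.95613758 159.32344588]
[ 266  136   96   95 6437] [313.30464502 182.41292528]
[ 227  300  270   28 3465] [367.73304473 317.23463203]
```

View pics/w2.png

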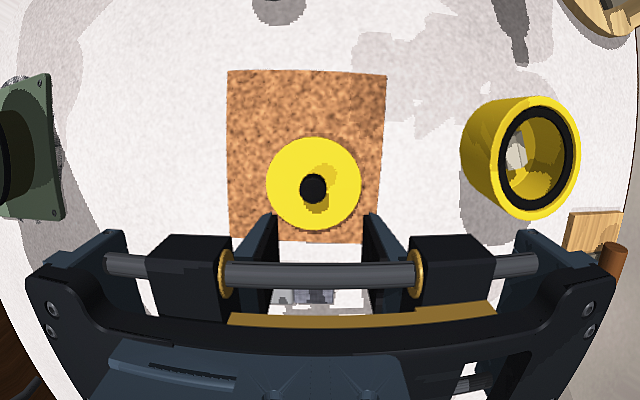

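```bash
cat > circ.py <<'E'
from h import *
def fit(mask,z,c,r=None):
    cs,_=cv2.findContours(mask,cv2.RETR_EXTERNAL,cv2.CHAIN_APPROX_NONE);k=max(cs,key=cv2.contourArea)[:,0,:]
    X=np.array([atz("wrist",p,z,c)[:2] for p in k],np.float32)
    from scipy.optimize import least_squares
    s=least_squares(lambda v:np.hypot(*(X-v[:2]).T)-v[2],[*X.mean(0),50],loss="soft_l1").x
    print(z,"fit",s.round(1),"enclosing",cv2.minEnclosingCircle(X)); return s
def mouth(f,c,roi):
    x0,y0,x1,y1=roi;m=np.zeros(f.shape[:2],np.uint8);m[y0:y1,x0:x1]=(f[y0:y1,x0:x1].max(2)<45)*255
    cs,_=cv2.findContours(m,cv2.RETR_EXTERNAL,cv2.CHAIN_APPROX_NONE);k=max(cs,key=cv2.contourArea)
    m[:]=0;cv2.drawContours(m,[k],-1,255,-1);return fit(m,71,c)
E
python3 - <<'E'
from circ import *
c=np.load("c2.npy",allow_pickle=True).item();f=cv2.imread("pics/w2.png")[:,:,::-1]
h=cv2.cvtColor(np.ascontiguousarray(f),cv2.COLOR_RGB2HSV);m=cv2.inRange(h,(20,130,60),(35,255,255))
a=m.copy();a[:,:250]=0;a[:,380:]=0;a[235:]=0;fit(a,13,c)
mouth(f,c,(480,90,600,230))
d=np.zeros_like(m);d[165:210,295:335]=(f[165:210,295:335].max(2)<45)*255;fit(d,35,c)
E
```

```text
13 fit [454.2 -52.1  47.5] enclosing ((454.6285400390625, -52.15146255493164), 48.33598709106445)
71 fit [665.7 -10.9  48.8] enclosing ((665.0222778320312, -10.885327339172363), 50.09295654296875)
35 fit [454.4 -50.1  12.7] enclosing ((454.3795471191406, -50.26042938232422), 14.0258150100708)
```

```bash
python3 - <<'E'
from h import *
to([454.3,-51.5,33.5],[180,0,90])
E
```

```text
shift [ 0.0077 -0.0109  0.25  ] turn [-0.0023 -0.001   0.0025] |mm| 125.19232755971782
```

```bash
python3 -m jog '.007 -.011 .06 -.002 -.001 .002;.007 -.011 .12 -.002 -.001 .002;.007 -.011 .18 -.002 -.001 .002;.007 -.011 .21 -.002 -.001 .002;.007 -.011 .23 -.002 -.001 .002;.007 -.011 .242 -.002 -.001 .002;.007 -.011 .249 -.002 -.001 .002;.007 -.011 .249 -.002 -.001 .002;.007 -.011 .249 -.002 -.001 .002'
python3 -m jog '0 0 0 0 0 0;0 0 0 0 0 0;0 0 0 0 0 0;0 0 0 0 0 0;0 0 0 0 0 0;0 0 0 0 0 0' -0.9 30
python3 -c "
from h import *
to([454.3,-51.5,180],[180,0,90])"
```

```text
time_s: 15.52
ee_pos: [454.3, -52.0, 34.4]
ee_rot: [180.0, -0.0, 90.0]
force: [-0.1, -0.3, 0.6]
gripper_width: 50.0
time_s: 16.02
ee_pos: [454.4, -52.0, 34.7]
ee_rot: [180.0, 0.0, 90.0]
force: [-1.5, 0.4, 4.1]
gripper_width: 25.2
shift [ 0.0009 -0.     -0.2905] turn [0.0003 0.     0.0005] |mm| 145.27108916981788
```

```bash
python3 -m jog '0 0 -.08 0 0 0;0 0 -.16 0 0 0;0 0 -.23 0 0 0;0 0 -.3 0 0 0;-.04 .08 -.3 0 0 0;-.08 .15 -.3 0 0 0;-.12 .23 -.3 0 0 0;-.116 .3 -.3 0 0 0;-.116 .36 -.3 0 0 0;-.116 .39 -.3 0 0 0;-.116 .4 -.3 0 0 0;-.116 .4 -.3 0 0 0;-.116 .4 -.3 0 0 0;-.116 .4 -.3 0 0 0'
python3 - <<'E'
from circ import *
c=calibration("wrist");f=grab_frame("wrist");cv2.imwrite("pics/w3.png",f[:,:,::-1])
np.save("c3.npy",c,allow_pickle=True);print(state()["ee_pos"],state()["ee_rot"],state()["gripper_width"])
for X in((666,-11,75),(666,40,75),(666,-62,75)): print(proj("wrist",X,c))
print(tip_of("tub_yellow_rim","wrist"),tip_of("lid_yellow","wrist"))
E
```

```text
time_s: 17.18
ee_pos: [652.8, -109.7, 184.7]
ee_rot: [-179.9, -0.0, 90.0]
force: [0.1, -0.6, -1.9]
gripper_width: 25.3
[ 652.9854129  -109.72844696  184.95989448] [-1.79965870e+02 -3.18524974e-03  9.00367802e+01] 25.555648109218694
[335.77266426  83.15254689]
[335.79855879  24.84755375]
[335.36007365 143.34090107]
[{'location': [335.1, 81.3], 'confidence': 0.62}] [{'location': [319.4, 233.3], 'confidence': 0.59}]
```

View pics/w3.png

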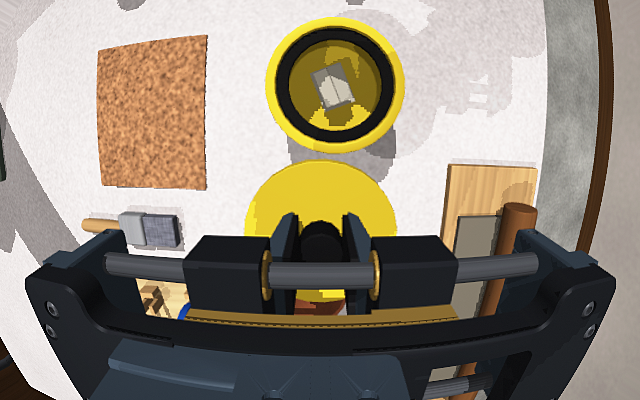

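```bash
python3 - <<'E'
from circ import *
from scipy.optimize import least_squares
c=np.load("c3.npy",allow_pickle=True).item();f=np.ascontiguousarray(cv2.imread("pics/w3.png")[:,:,::-1])
mouth(f,c,(260,10,410,157))
h=cv2.cvtColor(f,cv2.COLOR_RGB2HSV);m=cv2.inRange(h,(20,130,60),(35,255,255));
a=m.copy();a[157:]=0;a[:,:250]=0;a[:,420:]=0;fit(a,75,c)
# lid arc, rows 160-225
pts=[]
for u in range(255,390,4):
    col=np.where(m[156:232,u])[0]
    if len(col):pts.append((u,156+col[0]))
for v in range(195,225,4):
    x=np.where(m[v,235:410])[0]+235;pts+=[(x[0],v),(x[-1],v)]
for z in(163.2,153.2):
    X=np.array([atz("wrist",p,z,c)[:2] for p in pts])
    s=least_squares(lambda v:np.hypot(*(X-v[:2]).T)-v[2],[650,-110,48],loss="soft_l1").x
    s2=least_squares(lambda v:np.hypot(*(X-v[:2]).T)-48,[650,-110],loss="soft_l1").x
    print(z,s,s2)
E
```

```text
71 fit [665.5 -11.2  49.6] enclosing ((665.4508666992188, -11.35107135772705), 50.38060760498047)
75 fit [665.6 -11.5  58.6] enclosing ((665.65087890625, -11.501250267028809), 59.204490661621094)
163.2 [ 653.11337592 -107.31269556   45.96319504] [ 653.09471044 -109.80997153]
153.2 [ 653.11314188 -111.59954515   48.61620135] [ 653.12031945 -110.83598712]
```

The tub mouth is at (665.6,-11.4) and the lid is centred under the TCP to within about 1 mm.

```bash
python3 -m jog '.07 .01 .01 0 0 0;.14 .02 .02 0 0 0;.195 .025 .04 0 0 0;.197 .025 .08 0 0 0;.197 .025 .12 0 0 0;.197 .025 .14 0 0 0;.197 .025 .145 0 0 0;.197 .025 .145 0 0 0;.197 .025 .145 0 0 0'
python3 -c "
from h import *
to([665.5,-11.2,102.7],[180,0,90])"
```

```text
time_s: 18.08
ee_pos: [666.5, -11.8, 114.0]
ee_rot: [179.9, 0.0, 90.0]
force: [-0.0, 0.0, -1.2]
gripper_width: 25.4
shift [ 0.0012 -0.002   0.0225] turn [ 0.0015  0.0001 -0.0001] |mm| 11.331432467735238
```

```bash
python3 -m jog '.001 -.002 .004 .001 0 0;.001 -.002 .008 .001 0 0;.001 -.002 .011 .001 0 0;.001 -.002 .014 .001 0 0;.001 -.002 .017 .001 0 0;.001 -.002 .019 .001 0 0;.001 -.002 .021 .001 0 0;.001 -.002 .021 .001 0 0;.001 -.002 .022 .001 0 0;.001 -.002 .022 .001 0 0'
python3 -m jog '0 0 0 0 0 0'
```

```text
time_s: 18.92
ee_pos: [665.5, -11.3, 102.9]
ee_rot: [180.0, 0.0, 90.0]
force: [-1.8, 0.2, -2.3]
gripper_width: 25.3
time_s: 19.0
ee_pos: [665.6, -11.3, 103.0]
ee_rot: [179.9, 0.0, 90.0]
force: [-1.0, -0.2, -2.1]
gripper_width: 25.4
```

```bash
python3 -m jog '0 0 .001 0 0 0;0 0 .002 0 0 0;0 0 .003 0 0 0;0 0 .003 0 0 0;0 0 .003 0 0 0'
python3 -m jog '0 0 .001 0 0 0;0 0 .002 0 0 0;0 0 .003 0 0 0;0 0 .003 0 0 0;0 0 .003 0 0 0'
```

```text
time_s: 19.42
ee_pos: [665.7, -11.3, 102.6]
ee_rot: [179.9, 0.0, 90.0]
force: [-1.6, 0.2, 5.6]
gripper_width: 25.2
time_s: 19.83
ee_pos: [665.7, -11.2, 101.9]
ee_rot: [179.9, 0.0, 90.0]
force: [-2.6, -0.0, 5.1]
gripper_width: 24.8
```

```bash
python3 -m jog '0 0 .002 0 0 0;0 0 .004 0 0 0;0 0 .006 0 0 0;0 0 .008 0 0 0;0 0 .01 0 0 0;0 0 .01 0 0 0'
python3 -m jog '0 0 .001 0 0 0;0 0 .002 0 0 0;0 0 .003 0 0 0;0 0 .004 0 0 0;0 0 .005 0 0 0;0 0 .006 0 0 0;0 0 .006 0 0 0'
```

```text
time_s: 20.33
ee_pos: [665.7, -11.3, 97.7]
ee_rot: [179.9, 0.0, 90.0]
force: [-2.7, 0.9, 6.5]
gripper_width: 25.1
time_s: 20.92
ee_pos: [665.7, -11.2, 96.7]
ee_rot: [179.8, 0.0, 90.0]
force: [-4.3, 1.1, 11.2]
gripper_width: 24.9
```

```bash
python3 -m jog '0 0 .003 0 0 0;0 0 .006 0 0 0;0 0 .009 0 0 0;0 0 .009 0 0 0;0 0 .009 0 0 0'
python3 -m jog '0 0 .004 0 0 0;0 0 .008 0 0 0;0 0 .012 0 0 0;0 0 .012 0 0 0;0 0 .012 0 0 0'
```

```text
time_s: 21.33
ee_pos: [665.7, -11.2, 96.5]
ee_rot: [179.7, 0.0, 90.0]
force: [-8.3, -0.3, 23.5]
gripper_width: 25.1
time_s: 21.75
ee_pos: [665.7, -11.3, 96.4]
ee_rot: [179.5, 0.0, 90.0]
force: [-10.5, 0.7, 29.4]
gripper_width: 24.9
```

The lid has hit the hard stop: force rises and the arm no longer moves. I'll unload, release, back off and check.

```bash
python3 -m jog '0 0 0 0 0 0;0 0 0 0 0 0;0 0 0 0 0 0'
python3 -m jog '0 0 0 0 0 0;0 0 0 0 0 0;0 0 0 0 0 0;0 0 0 0 0 0' 0
python3 -m jog '0 0 -.03 0 0 0;0 0 -.08 0 0 0;0 0 -.15 0 0 0;-.08 0 -.2 0 0 0;-.16 0 -.2 0 0 0;-.2 0 -.2 0 0 0;-.2 0 -.2 0 0 0;-.2 0 -.2 0 0 0'
python3 - <<'E'
from circ import *
from scipy.optimize import least_squares
c=calibration("wrist");f=grab_frame("wrist");cv2.imwrite("pics/w4.png",f[:,:,::-1])
np.save("c4.npy",c,allow_pickle=True)
print(proj("wrist",(665.6,-11.4,75),c),tip_of("lid_yellow","wrist")[:1])
g=grab_frame("scene");a=cv2.resize(g[170:290,270:430,::-1],None,fx=2.5,fy=2.5);b=cv2.resize(f[0:200,200:440,::-1],None,fx=1.5,fy=1.5)
cv2.imwrite("pics/fin.png",np.hstack([a,b]))
E
```

```text
time_s: 22.0
ee_pos: [666.5, -11.3, 96.7]
ee_rot: [179.4, 0.0, 90.0]
force: [0.0, -0.6, 5.7]
gripper_width: 25.2
time_s: 22.33
ee_pos: [666.3, -11.3, 95.7]
ee_rot: [179.5, 0.0, 90.0]
force: [1.3, -0.6, 0.4]
gripper_width: 45.0
time_s: 23.0
ee_pos: [665.1, -112.4, 195.2]
ee_rot: [179.5, -0.0, 89.9]
force: [-0.3, 0.2, 1.0]
gripper_width: 45.6
[318.80802043  81.47464754] [{'location': [317.5, 85.1], 'confidence': 0.61}]
```

View pics/fin.png

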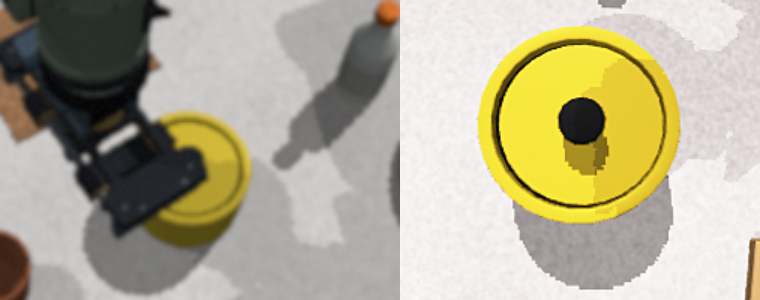

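The lid is seated inside the rim with a thin, nearly uniform gap (right panel, knob at (582,120)). The arm travelled 102.5→96.4 mm after contact, which is the full 6 mm. I'll do a quick check on the bystanders, then hand in.

```bash
python3 - <<'E'
from h import *
a=cv2.imread("pics/top0.png")[:,:,::-1]
b=grab_frame("top")
for q in("lid_blue","toolpot","glue","slipjar","bowl","brush","rib"):
    r=tip_of(q,"top");print(q,r[0]["location"] if r else None)
print(state()["force"].round(1));print(job_done())
E
```

```text
lid_blue [402.3, 215.3]
toolpot [217.9, 226.5]
glue [250.6, 164.7]
slipjar [378.3, 170.0]
bowl [444.2, 177.3]
brush None
rib [185.5, 166.0]
[-0.1  0.4 -0.7]
the job is handed in; nothing more can be done
None
```

The yellow lid is sealed in the clay house's tub and the job is handed in, at about 23 s on the robot's clock. `job_done()` gives no verdict, so the result rests on my own checks.

I took the yellow lid from the rack and laid it flat on the cork mat, knob up. I then gripped it by the knob, set it in the yellow tub's mouth and pressed it down.

**What the last checks showed:**
- **Fully home:** after touching the ring, the lid travelled about 6 mm (TCP z 102.5 to 96.4). It then hit a hard stop, with force rising to about 29 N.
- **Centred:** the wrist picture shows the lid inside the rim with a thin, nearly even gap.
- **Undisturbed:** the blue lid, tool pot, glue, jar, bowl and rib were detected within about 3 px (roughly 10 mm) of where they started.

**What went wrong or wasn't confirmed:**
- My first pose for laying the lid ran into a wrist singularity and took joint 6 to its limit. I backed out, worked out the arm's kinematics from logged readings and used a different tool direction.
- I did not re-check the cutter. The detector missed the brush in the last top picture, so neither is confirmed at the end; both looked in place in an earlier view, just after the lid was laid down.
- With the lid on, the clay house can't be seen. It looked in place just before I closed the tub.

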